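# Square a medallion plaque into the corner of the squaring board

### The arm

A 6-joint arm with a two-finger parallel gripper is mounted at the origin on the work surface. World frame = base frame: x ahead of the robot, y to its left, z up, the work surface at z = 0. Lengths are in m, angles in rad, forces in N, time in s.
With the tool pointing down it reaches from about 0.3 to 0.825 m from the base axis. Payload 5.4 kg.
Tool frame: the origin (TCP) lies on the centre line of the jaws, within the pads' length; the fingertips stand 19 mm ahead of it and the grasp point (between the pads) is the TCP; z points along the fingers, y is the line along which they close (so a half turn about z gives the same grasp; the last joint's range is limited). The gripper opens to 92 mm and grips with 3 to 60 N. Pads are 20 mm wide; open, the fingers measure 128 mm over their backs; the gripper's body (75 mm by 189 mm) begins 69 mm behind the grasp point.
Start: joints at [0.904, 0.158, 1.597, -0, 1.386, -0.21], TCP at [0.254, 0.516, 0.234] pointing down, gripper open.
Joint ranges: [-2.91, 2.91], [-0.94, 2.29], [0.18, 2.7], [-1.29, 4.43], [0.17, 2.64], [-3, 3]. Speed limits (rad/s): [2.57, 2.57, 3.14, 3.14, 3.14, 3.14].

### API

Orientations are given as [roll, pitch, yaw] about the fixed x, y, z axes, in that order (R = Rz(yaw) Ry(pitch) Rx(roll)).
In Python, from plant import * gives the robot as it stands.
- The arm moves only by the tool step_arm, never from a script. Its argument "rows" is a list of rows, each a list of 7 numbers: the finger opening in m, from 0 to 0.0919, then the shift along the tool's x, y, z in m, then the turn, a rotation vector about the tool's x, y, z in degrees. In form: [[jaw, tx, ty, tz, ax, ay, az], ...]. A call has 1 to 12 rows; each row shifts and turns the commanded pose from where the row before left it, along the tool's axes as they then stand; what a row does not reach is not made up. A row lasts 1/10 s, in which the tool goes at most 50 mm and 8.59 degrees, less where a joint would pass 70% of its speed; a pose out of reach is approached as far as the arm can. A call with a gripper value outside its range is refused whole. The fingers move at their own pace and stop on an object; "squeeze" is the grip in N (left out, the last holds). Time passes only in rows, so rows that do not move let the fingers close. It gives the time, the measured TCP pose, the force, the opening and the grip force at its end, in the units of the state.
- get_state(): the state, without advancing time (a new reading comes with each control period).
- camera(name): name is "scene" or "top" or "wrist"; returns (picture, depth): 420x560x3 uint8, red, green, blue; 420x560 float32, m along the optical axis (not along the pixel's ray), 0 where there is no reading.
- calibration(name): a dict with "fx", "fy", "cx", "cy" (pixels), "xyz" and "attitude" of the camera in the world. Camera axes: x right, y down, z forward; pixel columns grow to the right and rows downward; lengths in m; the calibration is good to about 2 mm. A picture is of the moment at which its call begins: read the wrist's pose just before it. calibration takes no time and is no camera call; for the wrist camera it gives the pose at the moment of the call.
- hand_in(): hands the job in; it is judged then, once.
The state is a dict: "clock": time; "qpos": joint angles; "joint_velocities": joint speeds; "joint_efforts": joint torques, N m; "position": TCP position; "orientation": TCP orientation; "contact_force": force on the tool from outside, world axes, zero at the start; "moment": the same for the moment, N m; "width": finger opening in m; "grip_force": force on a finger pad.
Only numpy, scipy, OpenCV 4.12 (cv2) and the standard library are available. Lean on these libraries where they do the work, as an engineer would, in place of code of your own. Each camera call takes 0.05 s, during which the arm holds its last target. There are 200 camera calls.

### The job

Push the walnut plaque that carries the medallion along the white squaring board into the corner where the two wooden fences meet, until its edges lie flush against both fences, then come away from it. Touch it only on the wood, as the lacquer on its medallion is still wet, and the plaque must not be lifted or tipped. Leave everything else where it lies.

Things in the scene. Friction and masses are not known exactly. Their poses are not given: they have to be found in the camera images.
- corner (a point): point on the squaring board's white top where the inner faces of its two wooden fences meet. In its axes (z up) one fence runs along y with its inner face at x = 0, the other along x with its inner face at y = 0; each is 352 mm long, 22 mm wide, 25 mm high above the board's top, and a 6 mm gap is left open at the corner. The free board top reaches to x = -358 mm and y = -358 mm
- board: the squaring board: white panel 380 x 380 mm on rubber feet, its top 20 mm above the bench, axes as the corner's, origin under its centre. It stays put when pushed against. It lies at any angle between two extremes: fences at its far and left sides, or at its far and right sides, seen from the robot
- plaque: the walnut plaque, 110 mm along its x, 150 along y, 20 thick (upright edges 16 mm high, then a 6 mm step in), about 0.35 kg, loose on the board; origin at the centre of its underside. Starts up to 0.4 rad from square, 35 to 85 mm short of home along each axis. When home, its axes lie along the corner's and its origin is at x = -55 mm, y = -75 mm in the corner's axes
- medal: pewter medallion fixed on the plaque's top, with wet lacquer, not to be touched: 62 mm across, 7 mm thick (its top 27 mm above the board); origin at the centre of its underside, 24 mm towards plaque +y from the plaque's middle
- casting_a: loose cast pewter medallion, round, 62 mm across, 7 mm thick, lying on the board near the corner opposite to where the fences meet; origin at the centre of its underside; a bystander
- nameplate: small brass nameplate, 25 x 70 x 4 mm, lying loose on the board near the edge opposite the fence along the board's y; origin at the centre of its underside; a bystander
- marker: marker pen with a purple cap, 132 mm long, 13 mm thick, lying on the board near the edge opposite the fence along the board's x; its length along its own x, origin under its middle; a bystander
- casting_b: pewter medallion like the other (62 mm across, 7 mm thick) on the blue drying mat at the left; a bystander
- blank: bare lighter plaque, 110 x 150 x 20 mm, without medallion, on the green cutting mat at the right; not the one to push; a bystander
- jar: lacquer jar, 56 mm across, 75 mm high, on the green mat; origin at the centre of its underside; a bystander
- cup: clear plastic mixing cup, 84 mm across, 85 mm high, on the green mat; origin at the centre of its underside; a bystander
Things that resemble listed ones, but are neither listed nor needed, are in the scene too. What is shaped like the plaque but blue is not meant.

How it is judged:
At the end, for the whole second after the job is handed in: the plaque lies flat and at rest on the board, within 3 mm of flush against both fences and within 0.025 rad of square with them (x of plaque in the frame of corner between -0.058 and -0.052 m and y of plaque in the frame of corner between -0.078 and -0.072 m and angle between the x axis of plaque and the x axis of corner, either way round below 0.025 rad and z of plaque in the frame of corner below 0.003 m and angle between plaque's own z axis and vertical below 0.03 rad and linear speed of plaque below 0.005 m/s); the robot touches nothing.
It fails at once if the plaque is lifted more than 6 mm or tipped more than 0.12 rad (z of plaque in the frame of corner above 0.006 m or angle between plaque's own z axis and vertical above 0.12 rad).
It fails at once if the robot touches the wet medallion (contact force between medal and the fingers above 0.2 N or contact force between medal and the arm above 0.2 N).
It fails at once if a bystander is moved more than 15 mm (distance of any of casting_a, nameplate, marker, casting_b, blank, jar, cup from where it was at the start of the episode above 0.015 m).
It also fails if it takes over 54 s, if anything falls off the work surface, if the arm or the gripper's body presses on something with over 40 N, if the wrist force passes 120 N, or if a joint passes its speed limit or range.

## Working session

There is one attempt and no reset: what is moved stays moved. The work goes in short steps, Python scripts to look and compute and a tool call to move; the robot and the scene stay as the last step left them, time stands still between calls to the robot, and variables do not carry over. Pictures are saved under pics/ and viewed, at most 10 in all, crops included, and the job is handed in when it is done.

Besides the shell and the picture viewer there is one more tool, called after "Emit:" as name(argument=value, ...), one argument or row to a line, values as JSON. step_arm: Moves the arm, as the interface text tells. Its arguments: {"type":"object","properties":{"rows":{"type":"array"},"squeeze":{"type":"number"}},"required":["rows"]}

```bash
ls; mkdir -p pics; python3 - <<'E'
from plant import *
import cv2, numpy as np
for n in ["top","scene"]:
    p,d=camera(n); np.savez(f"{n}.npz",p=p,d=d)
    cv2.imwrite(f"pics/{n}.png",p[:,:,::-1]); print(n,calibration(n))
s=get_state(); print(s)
E
```

```text
pics
top {'fx': 530.332045319464, 'fy': 530.332045319464, 'cx': 277.5505376696859, 'cy': 216.64174509805244, 'xyz': array([ 0.24670191, -0.04838714,  1.47424804]), 'attitude': array([-2.93568388, -0.00443801, -1.50281759])}
scene {'fx': 453.34334004957174, 'fy': 453.34334004957174, 'cx': 275.81098425572264, 'cy': 208.6399714306836, 'xyz': array([ 1.53298145, -0.33765469,  1.02878735]), 'attitude': array([-2.32675988,  0.01987665,  1.25836981])}
{'clock': 0.1, 'qpos': array([ 9.03922591e-01,  1.58950945e-01,  1.59808418e+00, -1.32488095e-05,
        1.38622511e+00, -2.10092470e-01]), 'joint_velocities': array([ 0.00099343, -0.0003879 , -0.00185694,  0.00042477,  0.00037826,
        0.00020698]), 'joint_efforts': array([-5.10760874e-04, -3.86502278e+01, -3.22958457e+01,  7.03251665e-02,
        3.39686859e-02, -6.04547085e-05]), 'position': array([0.25329253, 0.51561232, 0.23274816]), 'orientation': array([-3.13995903e+00, -3.35040695e-04,  2.68481356e+00]), 'contact_force': array([-0.36109056,  0.20297845, -0.77318689]), 'moment': array([-0.02844685, -0.05585756,  0.00058002]), 'grip_force': 0.0, 'width': 0.0919493594235852}
```

View pics/top.png

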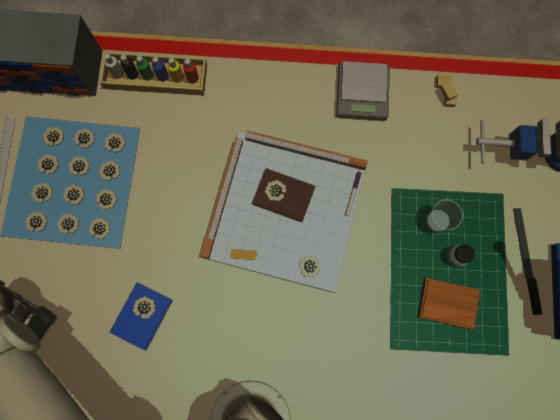

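View pics/scene.png

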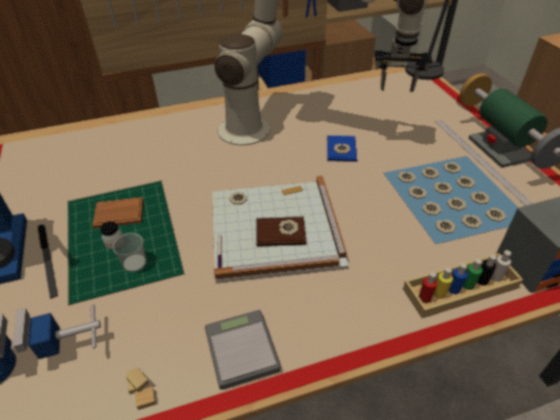

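The far fence runs from about (242,138) to (365,162) and the left fence from (240,138) to (205,257), so they meet at top-left. The plaque is at about (284,195) with its medallion at (276,190), the marker at (353,194), the nameplate at (243,255) and casting_a at (310,267). Next I'll measure these.

```bash
cat > h.py <<'E'
import numpy as np, cv2
from scipy.spatial.transform import Rotation as R
def ray(c,px,z):
    px=np.atleast_2d(px).astype(float)
    d=np.c_[(px[:,0]-c['cx'])/c['fx'],(px[:,1]-c['cy'])/c['fy'],np.ones(len(px))]
    d=d@R.from_euler('xyz',c['attitude']).as_matrix().T
    o=np.array(c['xyz']); return (o+d*((z-o[2])/d[:,2])[:,None])[:,:2]
def biggest(m): return max(cv2.findContours(m.astype(np.uint8),0,1)[0],key=cv2.contourArea)[:,0,:]
def rect(pts):
    (c,s,a)=cv2.minAreaRect(pts.astype(np.float32)); return np.round(c,4),np.round(s,4),a
E
python3 - <<'E'
from plant import *
from h import *
p=np.load('top.npz')['p']; c=calibration('top')
hsv=cv2.cvtColor(p,cv2.COLOR_RGB2HSV)
print(hsv[195,300],hsv[230,260],hsv[205,262],hsv[300,450],hsv[200,218],hsv[152,340])
roi=np.zeros(p.shape[:2],bool); roi[165:225,245:322]=1
dark=roi&(hsv[...,2]<110)
k=biggest(cv2.morphologyEx(dark.astype(np.uint8),cv2.MORPH_CLOSE,np.ones((5,5))))
w=ray(c,k,0.038); print('plaque',rect(w)); print(np.round(cv2.boxPoints(cv2.minAreaRect(w.astype(np.float32))),3))
for n,q in dict(far0=(246,142),far1=(360,168),left1=(212,256),near=(335,290),med=(276,190),mk1=(358,175),mk0=(349,213),np_=(243,255),ca=(310,267)).items(): print(n,np.round(ray(c,q,0.02),3))
cv2.imwrite('pics/crop.png',cv2.resize(p[120:300,190:380,::-1],None,fx=4,fy=3.3,interpolation=cv2.INTER_CUBIC)[:600,:800])
E
```

```text
[  9 121  61] [ 60  10 147] [  9 125  59] [ 13 190 121] [ 13 149 125] [ 26  71 140]
plaque (array([ 0.61  , -0.0453]), array([0.1527, 0.1138]), 73.49037170410156)
[[ 0.534 -0.102]
 [ 0.643 -0.135]
 [ 0.686  0.012]
 [ 0.577  0.044]]
far0 [[0.763 0.072]]
far1 [[ 0.708 -0.26 ]]
left1 [[0.427 0.139]]
near [[ 0.357 -0.204]]
med [[ 0.627 -0.025]]
mk1 [[ 0.687 -0.255]]
mk0 [[ 0.574 -0.234]]
np_ [[0.436 0.054]]
ca [[ 0.415 -0.133]]
```

View pics/crop.png

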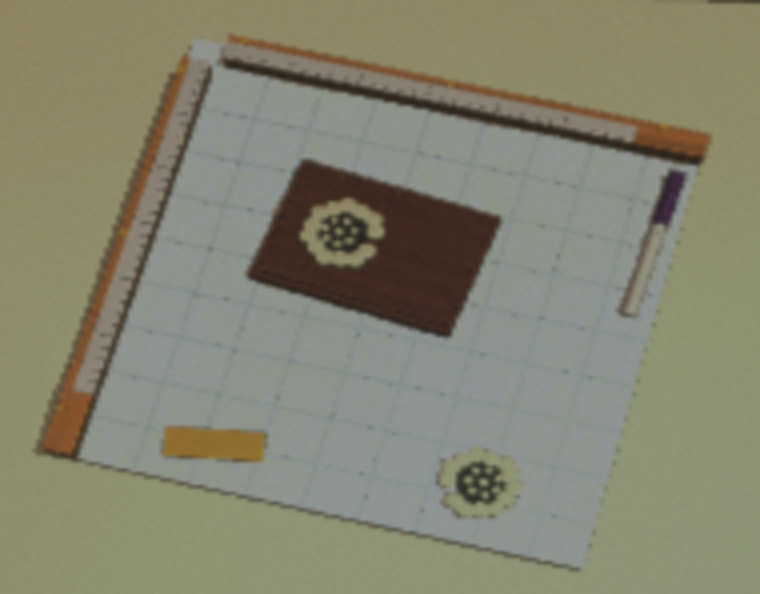

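The crop shows the plaque corners at (305,160), (500,217), (448,336) and (248,277). The foot of the far fence runs (225,66) to (700,161), the left fence (208,72) to (78,458), and the near board edge (78,458) to (580,570).

```bash
python3 - <<'E'
from plant import *
from h import *
c=calibration('top'); g=lambda x,y:ray(c,(x/4+190-.4,y/3.3+120-.4),.02)[0]
F0,F1,L0,L1,N,Rt=g(225,66),g(700,161),g(208,72),g(78,458),g(580,570),g(695,165)
ang=lambda v:np.degrees(np.arctan2(v[1],v[0]))
print('y dir far',ang(F0-F1)-90,'near',ang(L1-N)-90,'x dir left',ang(L0-L1),'right',ang(Rt-N))
u=F0-F1;v=L0-L1
t=np.linalg.solve(np.c_[u,-v],L1-F1); C=F1+t[0]*u; print('corner',C, 'near edge',np.linalg.norm(C-L1))
th=np.radians(np.mean([ang(F0-F1)-90,ang(L1-N)-90,ang(L0-L1),ang(Rt-N)]));M=np.array([[np.cos(th),-np.sin(th)],[np.sin(th),np.cos(th)]])
for n,q in dict(pl=(.61,-.0453),near=N,right=Rt,npl=(.436,.054),ca=(.415,-.133),mk0=(.574,-.234),mk1=(.687,-.255)).items(): print(n,np.round(M.T@(np.array(q)-C),3))
print(np.degrees(th), R.from_euler('xyz',get_state()['orientation']).as_matrix().round(3))
E
```

```text
y dir far -10.30616261924051 near -11.185273071423865 x dir left -10.135186069571864 right -10.585145266142973
corner [0.77255027 0.08290489] near edge 0.3581290382787879
pl [-0.136 -0.156]
near [-0.362 -0.359]
right [-0.003 -0.359]
npl [-0.326 -0.09 ]
ca [-0.312 -0.278]
mk0 [-0.137 -0.348]
mk1 [-0.022 -0.348]
-10.552941756594803 [[-0.897  0.441 -0.001]
 [ 0.441  0.897 -0.001]
 [ 0.    -0.002 -1.   ]]
```

Emit:
step_arm(
  rows=[
    [0.09,0,0,0,0,0,-7.85],
    [0.09,0,0,0,0,0,-7.85],
    [0.09,-0.0237,-0.0324,0,0,0,0],
    [0.09,-0.0237,-0.0324,0,0,0,0],
    [0.09,-0.0237,-0.0324,0,0,0,0],
    [0.09,-0.0237,-0.0324,0,0,0,0],
    [0.09,-0.0237,-0.0324,0,0,0,0],
    [0.09,-0.0237,-0.0324,0,0,0,0],
    [0.09,-0.0237,-0.0324,0,0,0,0],
    [0.09,-0.0237,-0.0324,0,0,0,0],
    [0.09,-0.0237,-0.0324,0,0,0,0],
    [0.09,-0.0237,-0.0324,0,0,0,0],
  ],
)

```text
clock: 1.3
position: [0.428, 0.1528, 0.2333]
orientation: [3.142, -0.0, 2.959]
contact_force: [1.2, -0.4, 0.4]
width: 0.0903
grip_force: 0.0
```

Emit:
step_arm(
  rows=[
    [0.09,-0.0237,-0.0324,0,0,0,0],
    [0.09,-0.0237,-0.0324,0,0,0,0],
    [0.09,-0.0237,-0.0324,0,0,0,0],
    [0.09,-0.0237,-0.0324,0,0,0,0],
    [0.09,-0.0237,-0.0324,0,0,0,0],
    [0.09,0,0,0,0,0,0],
    [0.09,0,0,0,0,0,0],
  ],
)

```text
clock: 2.0
position: [0.5145, -0.0268, 0.233]
orientation: [3.141, -0.002, 2.957]
contact_force: [-0.5, -0.2, 0.2]
width: 0.0897
grip_force: 0.0
```

```bash
cat >> h.py <<'E'
C=np.array([.7725,.0829]);th=np.radians(-10.5);M=np.array([[np.cos(th),-np.sin(th)],[np.sin(th),np.cos(th)]])
def tool(s):
    T=R.from_euler('xyz',s['orientation']).as_matrix()
    print('t',s['clock'],'corner xy',np.round(M.T@(s['position'][:2]-C),4),'z',round(s['position'][2],4),'tooly deg in corner',np.degrees(np.arctan2(T[1,1],T[0,1])-th).round(2),'F',np.round(M.T@s['contact_force'][:2],1),s['contact_force'][2].round(1),'tilt',T[:,2].round(3))
E
python3 - <<'E'
from plant import *
from h import *
tool(get_state()); p,d=camera('wrist'); print(calibration('wrist'))
np.savez('w.npz',p=p,d=d); cv2.imwrite('pics/w1.png',p[:,:,::-1])
E
```

```text
t 2.0 corner xy [-0.2337 -0.1548] z 0.233 tooly deg in corner 89.94 F [-0.4 -0.3] 0.2 tilt [-0.001  0.001 -1.   ]
{'fx': 315.65423497986507, 'fy': 315.65423497986507, 'cx': 278.7892702042296, 'cy': 210.98306666351573, 'xyz': array([ 0.43686626, -0.01169752,  0.38593501]), 'attitude': array([ 2.86252120e+00, -1.24435075e-03,  1.38672785e+00])}
```

View pics/w1.png

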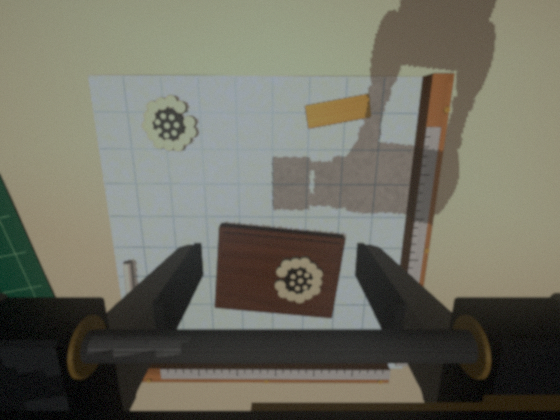

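The wrist view (up is toward the robot, right is +y) shows the plaque's near edge running (220,225) to (344,235), the left fence's inner foot at column ~405–425, and clear space behind the plaque. I'll check its pose from here.

```bash
python3 - <<'E'
from plant import *
from h import *
c=calibration('wrist')
f=lambda q,z:np.round((ray(c,q,z)-C)@M,4)
print('near edge top (z .036)',f([(221,227),(343,237)],.036))
print('left fence foot',f([(424,78),(404,262)],.02)); print('near board edge',f([(92,77),(424,77)],.02),'far corners plaque',f([(216,307),(331,317)],.036))
E
```

```text
near edge top (z .036) [[-0.1931 -0.2215]
 [-0.1804 -0.078 ]]
left fence foot [[-0.3567  0.0026]
 [-0.1406  0.0046]]
near board edge [[-0.3579 -0.3544]
 [-0.3577  0.0025]] far corners plaque [[-0.0864 -0.2332]
 [-0.0717 -0.0873]]
```

Emit:
step_arm(
  rows=[
    [0.09,0,0,0.04,0,0,0],
    [0.09,0,0,0.04,0,0,0],
    [0.09,0,0,0.04,0,0,0],
    [0.09,0,0,0.04,0,0,0],
    [0.09,0,0,0.017,0,0,0],
    [0.09,0,0,0.01,0,0,0],
    [0.09,0,0,0,0,0,0],
  ],
)

```text
clock: 2.75
position: [0.5138, -0.0253, 0.0457]
orientation: [3.141, -0.002, 2.96]
contact_force: [-0.3, -0.4, 0.6]
width: 0.0901
grip_force: 0.0
```

Emit:
step_arm(
  rows=[
    [0.09,-0.01,0,0,0,0,0],
    [0.09,-0.01,0,0,0,0,0],
    [0.09,-0.006,0,0,0,0,0],
    [0.09,-0.006,0,0,0,0,0],
    [0.09,-0.006,0,0,0,0,0],
    [0.09,-0.006,0,0,0,0,0],
    [0.09,-0.006,0,0,0,0,0],
    [0.09,0,0,0,0,0,0],
  ],
)

```text
clock: 3.55
position: [0.5651, -0.0357, 0.0465]
orientation: [3.141, 0.002, 2.959]
contact_force: [0.7, -0.3, 0.7]
width: 0.0902
grip_force: 0.0
```

```bash
python3 - <<'E'
from plant import *
from h import *
tool(get_state()); p,d=camera('wrist'); cv2.imwrite('pics/w2.png',p[:,:,::-1])
E
```

```text
t 3.55 corner xy [-0.1823 -0.1544] z 0.0465 tooly deg in corner 90.02 F [ 0.7 -0.2] 0.7 tilt [ 0.002  0.    -1.   ]
```

View pics/w2.png

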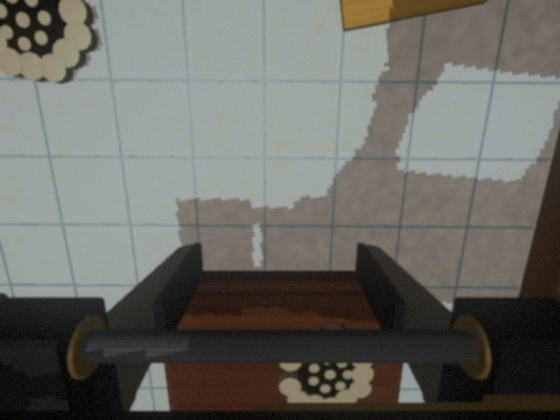

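The near edge (row ~270) lies level across both fingers, so the plaque is pushed square. I'll go on to the far fence.

Emit:
step_arm(
  rows=[
    [0.09,-0.006,0,0,0,0,0],
    [0.09,-0.006,0,0,0,0,0],
    [0.09,-0.006,0,0,0,0,0],
    [0.09,-0.006,0,0,0,0,0],
    [0.09,-0.006,0,0,0,0,0],
    [0.09,-0.006,0,0,0,0,0],
    [0.09,-0.006,0,0,0,0,0],
    [0.09,-0.006,0,0,0,0,0],
    [0.09,-0.004,0,0,0,0,0],
    [0.09,0,0,0,0,0,0],
  ],
)

```text
clock: 4.6
position: [0.6155, -0.0448, 0.0464]
orientation: [3.141, 0.0, 2.959]
contact_force: [-0.8, 1.1, 1.5]
width: 0.0896
grip_force: 0.8
```

Emit:
step_arm(
  rows=[
    [0.09,-0.002,0,0,0,0,0],
    [0.09,-0.002,0,0,0,0,0],
    [0.09,-0.002,0,0,0,0,0],
  ],
)

```text
clock: 4.9
position: [0.6207, -0.0459, 0.0465]
orientation: [3.141, -0.001, 2.959]
contact_force: [-4.3, 1.2, 2.3]
width: 0.0897
grip_force: 2.1
```

```bash
python3 - <<'E'
from plant import *
from h import *
tool(get_state())
E
```

```text
t 4.9 corner xy [-0.1258 -0.1543] z 0.0465 tooly deg in corner 90.03 F [-4.5  0.4] 2.3 tilt [-0.001  0.    -1.   ]
```

Emit:
step_arm(
  rows=[
    [0.09,-0.002,0,0,0,0,0],
    [0.09,-0.002,0,0,0,0,0],
  ],
)

```text
clock: 5.1
position: [0.6251, -0.0469, 0.0465]
orientation: [3.142, -0.0, 2.959]
contact_force: [-3.9, 0.7, 0.8]
width: 0.0898
grip_force: 1.6
```

Emit:
step_arm(
  rows=[
    [0.09,-0.001,0,0,0,0,0],
    [0.09,-0.001,0,0,0,0,0],
    [0.09,0,0,0,0,0,0],
  ],
)

```text
clock: 5.4
position: [0.6258, -0.047, 0.0464]
orientation: [3.142, -0.003, 2.959]
contact_force: [-8.7, 1.6, 4.1]
width: 0.0903
grip_force: 4.0
```

Emit:
step_arm(
  rows=[
    [0.09,-0.001,0,0,0,0,0],
    [0.09,-0.001,0,0,0,0,0],
    [0.09,0,0,0,0,0,0],
  ],
)

```text
clock: 5.7
position: [0.626, -0.047, 0.0464]
orientation: [-3.141, -0.008, 2.959]
contact_force: [-14.1, 2.2, 9.7]
width: 0.0899
grip_force: 7.2
```

```bash
python3 - <<'E'
from plant import *
from h import *
tool(get_state())
p,d=camera('top'); c=calibration('top'); hsv=cv2.cvtColor(p,cv2.COLOR_RGB2HSV)
cv2.imwrite('pics/t2.png',cv2.resize(p[110:310,180:390,::-1],None,fx=3.6,fy=3,interpolation=cv2.INTER_CUBIC))
E
```

```text
t 5.7 corner xy [-0.1203 -0.1544] z 0.0464 tooly deg in corner 90.04 F [-14.3  -0.4] 9.7 tilt [-0.008  0.001 -1.   ]
```

View pics/t2.png

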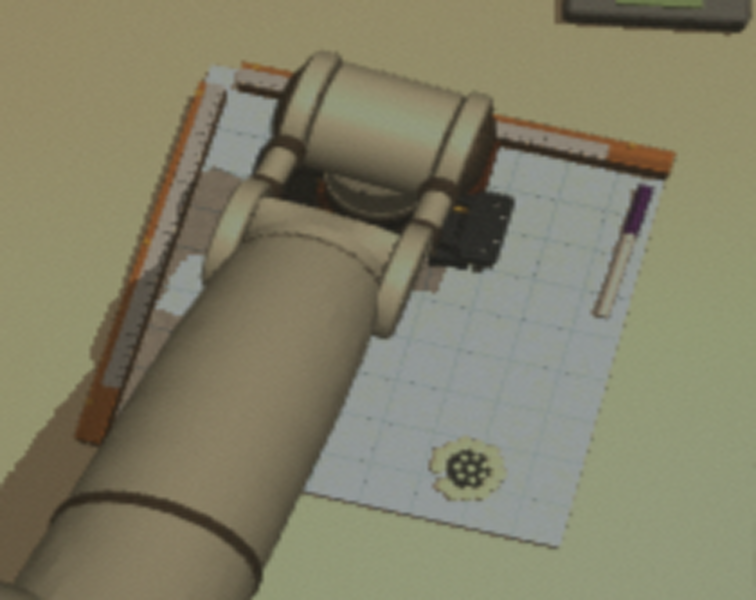

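The plaque stopped against the far fence at tool x = -0.120, as expected. The view is blocked by the arm, with only the marker and casting_a visible, both in place. Next: back off, rise, go round to the right side and turn 90°.

Emit:
step_arm(
  rows=[
    [0.09,0.01,0,0,0,0,0],
    [0.09,0.02,0,0,0,0,0],
    [0.09,0.02,0,0,0,0,0],
    [0.09,0,0,-0.04,0,0,0],
    [0.07,0,0,-0.04,0,0,0],
    [0.046,0,0,-0.04,0,0,0],
    [0.046,-0.02,-0.03,0,0,0,0],
    [0.046,-0.02,-0.03,0,0,0,0],
    [0.046,-0.03,-0.03,0,0,0,0],
    [0.046,-0.033,-0.028,0,0,0,0],
    [0.046,0,0,0,0,0,-8.2],
    [0.046,0,0,0,0,0,-8.2],
  ],
)

```text
clock: 6.95
position: [0.6611, -0.1753, 0.1664]
orientation: [-3.14, 0.003, -3.034]
contact_force: [-0.5, 0.4, -0.4]
width: 0.046
grip_force: 0.0
```

Emit:
step_arm(
  rows=[
    [0.046,0,0,0,0,0,-8.2],
    [0.046,0,0,0,0,0,-8.2],
    [0.046,0,0,0,0,0,-8.2],
    [0.046,0,0,0,0,0,-8.2],
    [0.046,0,0,0,0,0,-8.2],
    [0.046,0,0,0,0,0,-8.2],
    [0.046,0,0,0,0,0,-8.2],
    [0.046,0,0,0,0,0,-8.2],
    [0.046,0,0,0,0,0,-8.0],
    [0.046,0,0,0,0,0,0],
    [0.046,0,0,0,0,0,0],
  ],
)

```text
clock: 8.05
position: [0.6833, -0.0833, 0.1574]
orientation: [-3.124, -0.121, -1.93]
contact_force: [0.2, 0.7, 0.9]
width: 0.0462
grip_force: 0.0
```

```bash
python3 - <<'E'
from plant import *
from h import *
s=get_state();tool(s);print(s['qpos'].round(2),s['width']); p,d=camera('wrist'); cv2.imwrite('pics/w3.png',p[:,:,::-1])
E
```

```text
t 8.05 corner xy [-0.0575 -0.1797] z 0.1574 tooly deg in corner 170.05 F [0.1 0.7] 0.9 tilt [-0.026 -0.119 -0.993]
[-0.24  0.52  1.3  -0.13  1.32 -2.99] 0.046168870902539225
```

View pics/w3.png

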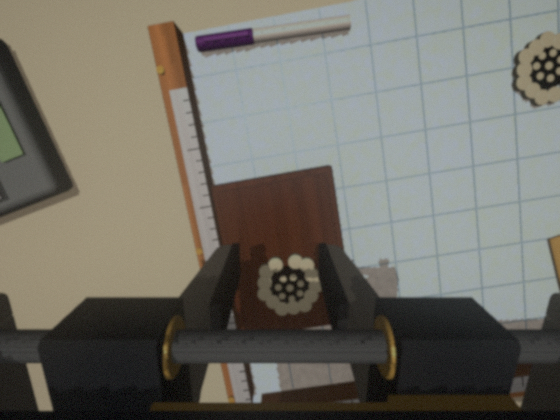

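Joint 6 ran to its limit, leaving the tool turned the wrong way and slightly tilted above the plaque. Nothing was touched. The view shows the plaque flush along the far fence (columns 215–230) with its right end at (217,182) to (330,168). I'll turn the other way round.

```bash
cat >> h.py <<'E'
def turn(s,tx,ty):  # target tool x, y directions in corner axes
    T=R.from_euler('xyz',s['orientation']).as_matrix()
    X=np.r_[M@np.array(tx),0];Y=np.r_[M@np.array(ty),0]
    return np.degrees(R.from_matrix(T.T@np.c_[X,Y,np.cross(X,Y)]).as_rotvec())
def shift(s,x,y,z):
    T=R.from_euler('xyz',s['orientation']).as_matrix()
    return (T.T@(np.r_[C+M@np.array([x,y]),z]-s['position'])).round(4)
E
python3 - <<'E'
from plant import *
from h import *
s=get_state(); r=turn(s,(0,1),(1,0)); print(r,r/21)
E
```

```text
[-10.4136794    0.58434044 169.58923921] [-0.4958895   0.02782574  8.07567806]
```

Emit:
step_arm(
  rows=[
    [0.046,0,0,-0.02,0,0,0],
    [0.046,0,0,0,-0.496,0.028,8.076],
    [0.046,0,0,0,-0.496,0.028,8.076],
    [0.046,0,0,0,-0.496,0.028,8.076],
    [0.046,0,0,0,-0.496,0.028,8.076],
    [0.046,0,0,0,-0.496,0.028,8.076],
    [0.046,0,0,0,-0.496,0.028,8.076],
    [0.046,0,0,0,-0.496,0.028,8.076],
    [0.046,0,0,0,-0.496,0.028,8.076],
    [0.046,0,0,0,-0.496,0.028,8.076],
    [0.046,0,0,0,-0.496,0.028,8.076],
  ],
)

```text
clock: 9.2
position: [0.6833, -0.0839, 0.1776]
orientation: [-3.077, -0.057, 2.929]
contact_force: [0.3, 0.7, 0.1]
width: 0.0459
grip_force: 0.0
```

Emit:
step_arm(
  rows=[
    [0.046,0,0,0,-0.496,0.028,8.076],
    [0.046,0,0,0,-0.496,0.028,8.076],
    [0.046,0,0,0,-0.496,0.028,8.076],
    [0.046,0,0,0,-0.496,0.028,8.076],
    [0.046,0,0,0,-0.496,0.028,8.076],
    [0.046,0,0,0,-0.496,0.028,8.076],
    [0.046,0,0,0,-0.496,0.028,8.076],
    [0.046,0,0,0,-0.496,0.028,8.076],
    [0.046,0,0,0,-0.496,0.028,8.076],
    [0.046,0,0,0,-0.496,0.028,8.076],
    [0.046,0,0,0,-0.496,0.028,8.076],
    [0.046,0,0,0,0,0,0],
  ],
)

```text
clock: 10.4
position: [0.6831, -0.0837, 0.1777]
orientation: [-3.141, -0.0, 1.385]
contact_force: [0.4, 0.4, 0.1]
width: 0.0458
grip_force: 0.0
```

```bash
python3 - <<'E'
from plant import *
from h import *
s=get_state();tool(s);print(s['qpos'].round(2),turn(s,(0,1),(1,0)).round(2),shift(s,-.057,-.272,s['position'][2]))
E
```

```text
t 10.4 corner xy [-0.0576 -0.1801] z 0.1777 tooly deg in corner -0.17 F [0.3 0.4] 0.1 tilt [-0.  0. -1.]
[-0.3   0.49  1.3  -0.    1.36 -0.11] [-0.02 -0.   -0.17] [-0.0919  0.0008 -0.    ]
```

Emit:
step_arm(
  rows=[
    [0.046,-0.03,0,0,0,0,0],
    [0.046,-0.03,0,0,0,0,0],
    [0.046,-0.032,0.001,0,0,0,0],
    [0.046,0,0,0.04,0,0,0],
    [0.046,0,0,0.04,0,0,0],
    [0.046,0,0,0.035,0,0,0],
    [0.046,0,0,0.016,0,0,0],
    [0.046,0,0,0,0,0,0],
  ],
)

```text
clock: 11.2
position: [0.6651, -0.1721, 0.0434]
orientation: [-3.135, -0.001, 1.389]
contact_force: [-0.0, -0.9, 0.1]
width: 0.0458
grip_force: 0.0
```

Emit:
step_arm(
  rows=[
    [0.046,0.008,0,0,0,0,0],
    [0.046,0.008,0,0,0,0,0],
    [0.046,0.006,0,0,0,0,0],
    [0.046,0.006,0,0,0,0,0],
    [0.046,0.006,0,0,0,0,0],
    [0.046,0.006,0,0,0,0,0],
    [0.046,0.006,0,0,0,0,0],
    [0.046,0.006,0,0,0,0,0],
    [0.046,0,0,0,0,0,0],
  ],
)

```text
clock: 12.1
position: [0.677, -0.121, 0.0469]
orientation: [-3.141, 0.001, 1.388]
contact_force: [0.1, -2.6, 2.5]
width: 0.0461
grip_force: 1.2
```

```bash
python3 - <<'E'
from plant import *
from h import *
s=get_state();tool(s); p,d=camera('wrist'); cv2.imwrite('pics/w4.png',p[:,:,::-1])
E
```

```text
t 12.1 corner xy [-0.0567 -0.2179] z 0.0469 tooly deg in corner 0.04 F [ 0.6 -2.5] 2.5 tilt [-0.001 -0.001 -1.   ]
```

View pics/w4.png

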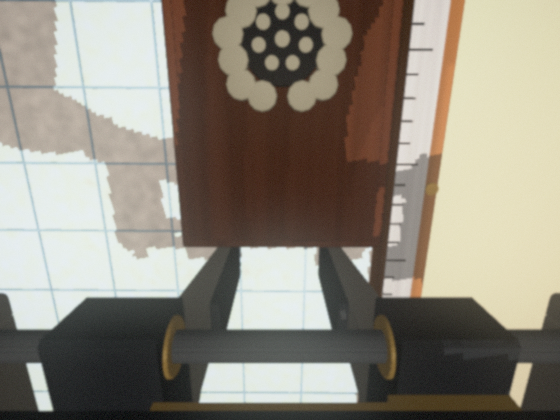

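Both fingers sit on the right short edge (row ~245), and the plaque lies along the far fence. I'll go on pushing toward the left fence, about 58 mm to go.

Emit:
step_arm(
  rows=[
    [0.046,0.006,0,0,0,0,0],
    [0.046,0.006,0,0,0,0,0],
    [0.046,0.006,0,0,0,0,0],
    [0.046,0.006,0,0,0,0,0],
    [0.046,0.006,0,0,0,0,0],
    [0.046,0.006,0,0,0,0,0],
    [0.046,0.006,0,0,0,0,0],
    [0.046,0.005,0,0,0,0,0],
    [0.046,0.003,0,0,0,0,0],
    [0.046,0.002,0,0,0,0,0],
  ],
)

```text
clock: 13.15
position: [0.6862, -0.0705, 0.0466]
orientation: [-3.14, 0.001, 1.388]
contact_force: [-2.1, -5.7, 3.8]
width: 0.0461
grip_force: 2.8
```

Emit:
step_arm(
  rows=[
    [0.046,0.002,0,0,0,0,0],
    [0.046,0.002,0,0,0,0,0],
    [0.046,0,0,0,0,0,0],
  ],
)

```text
clock: 13.45
position: [0.6867, -0.0678, 0.0467]
orientation: [-3.14, 0.003, 1.388]
contact_force: [-2.4, -8.9, 5.0]
width: 0.0464
grip_force: 4.2
```

Emit:
step_arm(
  rows=[
    [0.046,0.0015,0,0,0,0,0],
    [0.046,0.0015,0,0,0,0,0],
    [0.046,0,0,0,0,0,0],
  ],
)

```text
clock: 13.75
position: [0.6867, -0.0674, 0.0467]
orientation: [-3.14, 0.007, 1.388]
contact_force: [-3.5, -15.2, 4.6]
width: 0.0458
grip_force: 8.0
```

```bash
python3 - <<'E'
from plant import *
from h import *
s=get_state();tool(s)
E
```

```text
t 13.75 corner xy [-0.057  -0.1635] z 0.0467 tooly deg in corner 0.0 F [ -0.7 -15.6] 4.6 tilt [-0.003 -0.006 -1.   ]
```

Emit:
step_arm(
  rows=[
    [0.046,0.002,0,0,0,0,0],
    [0.046,0.002,0,0,0,0,0],
    [0.046,0,0,0,0,0,0],
  ],
)

```text
clock: 14.05
position: [0.6866, -0.067, 0.0467]
orientation: [-3.139, 0.013, 1.387]
contact_force: [-7.9, -24.9, 4.5]
width: 0.0463
grip_force: 13.0
```

Emit:
step_arm(
  rows=[
    [0.046,-0.01,0,0,0,0,0],
    [0.046,-0.02,0,0,0,0,0],
    [0.046,-0.02,0,0,0,0,0],
    [0.046,-0.02,0,-0.03,0,0,0],
    [0.046,0,0,-0.05,0,0,0],
    [0.046,0,0,-0.05,0,0,0],
    [0.046,0,0,-0.05,0,0,0],
    [0.046,0,0,0,0,0,0],
  ],
)

```text
clock: 14.85
position: [0.6793, -0.13, 0.2362]
orientation: [3.128, 0.002, 1.388]
contact_force: [0.9, -0.2, 0.9]
width: 0.0463
grip_force: 0.0
```

```bash
python3 - <<'E'
from plant import *
from h import *
s=get_state();tool(s); p,d=camera('wrist');c=calibration('wrist'); np.savez('w5.npz',p=p,d=d); print(c); cv2.imwrite('pics/w5.png',p[:,:,::-1])
E
```

```text
t 14.85 corner xy [-0.0528 -0.2263] z 0.2362 tooly deg in corner 0.01 F [0.9 0. ] 0.9 tilt [ 0.013 -0.004 -1.   ]
{'fx': 315.65423497986507, 'fy': 315.65423497986507, 'cx': 278.7892702042296, 'cy': 210.98306666351573, 'xyz': array([ 0.68994829, -0.05207986,  0.38421127]), 'attitude': array([ 2.86148234, -0.00761039, -0.18427318])}
```

View pics/w5.png

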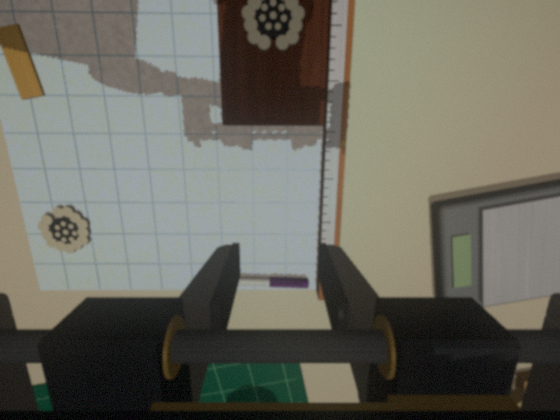

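The plaque's right edge is at row ~125 and its far edge meets the fence at column ~326. The board's right edge is at row ~290. The marker, nameplate and casting look undisturbed. I'll retract for a clear top view.

Emit:
step_arm(
  rows=[
    [0.046,-0.01,-0.03,0,0,0,0],
    [0.046,-0.01,-0.03,0,0,0,0],
    [0.046,-0.01,-0.03,0,0,0,0],
    [0.046,-0.01,-0.03,0,0,0,0],
    [0.046,-0.01,-0.03,0,0,0,0],
    [0.046,-0.01,-0.03,0,0,0,0],
    [0.046,-0.01,-0.03,0,0,0,0],
    [0.046,-0.01,-0.03,0,0,0,0],
    [0.046,-0.01,-0.03,0,0,0,0],
    [0.046,0,0,0,0,0,0],
  ],
)

```text
clock: 15.9
position: [0.3904, -0.1668, 0.2244]
orientation: [-3.136, -0.002, 1.386]
contact_force: [0.0, -0.7, -0.3]
width: 0.0459
grip_force: 0.0
```

```bash
python3 - <<'E'
from plant import *
from h import *
cw=dict(fx=315.654,fy=315.654,cx=278.789,cy=210.983,xyz=np.array([.68994829,-.05207986,.38421127]),attitude=np.array([2.86148234,-.00761039,-.18427318]))
f=lambda q,z:np.round((ray(cw,q,z)-C)@M,4)
print('edge top',f([(226,125),(323,124)],.036),'board right edge',f([(60,291),(225,291)],.02))
s=get_state();tool(s); p,d=camera('top');c=calibration('top')
cv2.imwrite('pics/t5.png',cv2.resize(p[120:270,195:375,::-1],None,fx=4.4,fy=4,interpolation=cv2.INTER_CUBIC))
E
```

```text
edge top [[-0.1101 -0.1526]
 [-0.0069 -0.1517]] board right edge [[-0.3357 -0.3588]
 [-0.1236 -0.36  ]]
t 15.9 corner xy [-0.3302 -0.3152] z 0.2244 tooly deg in corner -0.11 F [ 0.2 -0.7] -0.3 tilt [-0.005  0.003 -1.   ]
```

View pics/t5.png

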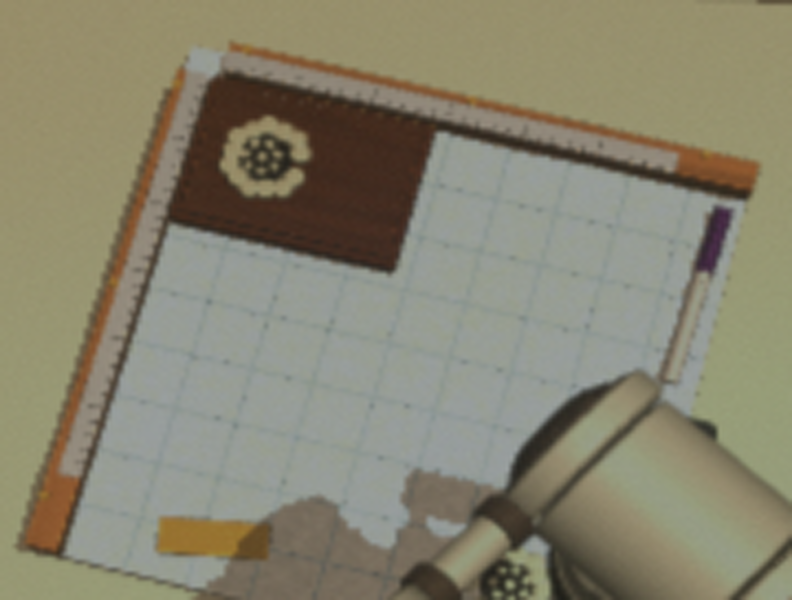

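The plaque looks seated against both fences, with corners at (210,80), (436,130), (392,272) and (168,222). The nameplate and marker are unmoved. Numeric check of angle and gaps:

```bash
python3 - <<'E'
from plant import *
from h import *
p,d=camera('top');c=calibration('top');hsv=cv2.cvtColor(p,cv2.COLOR_RGB2HSV)
big=cv2.resize(hsv[...,2],None,fx=8,fy=8,interpolation=cv2.INTER_CUBIC).astype(float)
def edge(a,b,z,n=25):  # a,b corner-frame ends of an edge; find strongest gradient across it
    a,b=np.array(a),np.array(b);nr=np.array([-(b-a)[1],(b-a)[0]])/np.linalg.norm(b-a)
    o=np.arange(-.012,.0121,.0005);out=[]
    Rt=R.from_euler('xyz',c['attitude']).as_matrix()
    for t in np.linspace(.12,.88,n):
        w=C+(a+t*(b-a)+o[:,None]*nr)@M.T
        q=(np.c_[w,np.full(len(o),z)]-c['xyz'])@Rt
        u=c['fx']*q[:,0]/q[:,2]+c['cx'];v=c['fy']*q[:,1]/q[:,2]+c['cy']
        I=cv2.remap(big.astype(np.float32),(u*8+3.5).astype(np.float32)[None],(v*8+3.5).astype(np.float32)[None],1)[0]
        g=abs(np.gradient(cv2.GaussianBlur(I[None],(5,1),1.5)[0])); out.append(((t-.5)*np.linalg.norm(b-a),o[g[3:-3].argmax()+3]))
    s,k=np.array(out).T; m=np.abs(k-np.median(k))<.003; f=np.polyfit(s[m],k[m],1); print(f'offset {f[1]*1000:.1f} mm, angle {f[0]:.4f} rad, n {m.sum()}')
edge((-.11,0),(-.11,-.15),.02);edge((-.11,-.15),(0,-.15),.028);print('fence');edge((-.352,0),(-.12,0),.02);edge((0,-.16),(0,-.352),.02);print('board near,right');edge((-.358,-.0),(-.358,-.17),.02);edge((-.358,-.358),(-.0,-.358),.02)
E
```

```text
offset -2.8 mm, angle -0.0051 rad, n 25
offset -4.2 mm, angle -0.0044 rad, n 25
fence
offset -2.4 mm, angle -0.0057 rad, n 17
offset -3.1 mm, angle -0.0040 rad, n 24
board near,right
offset -0.8 mm, angle -0.0070 rad, n 21
offset 5.3 mm, angle -0.0008 rad, n 9
```

Relative to the fence edges, the plaque's edges measure -109.7 mm in x and about -151 to -152 mm in y (nominal -110 and -150). Its angle matches the fences to 0.001 rad, and it stopped hard under 25 N. It is seated, so I'm handing in.

```bash
python3 -c "
from plant import *
print(hand_in())"
```

```text
the job is handed in; nothing more can be done
None
```

I pushed the plaque into the corner, by my measurements flush to both fences within about 2 mm and square to about 0.001 rad. The arm is clear and the job is handed in; no verdict was returned.

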